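Ratchet the brass sleeve to the pick-up pointer

TASK

On the blue sleeve feeder, pump the red-padded ratchet lever the right number of full strokes so that the brass sleeve in the aluminium carrier stands at the green pointer; each full press and release advances the carrier by one bore, and it cannot be wound back, so count. Let the lever come all the way up at the end, and never touch the carrier or the brass sleeve: only the lever moves them.

Things in the scene. Friction and masses are not known exactly. Their poses are not given: they have to be found in the camera images.
- lever_pad (a point): Centre of the top of the round red pad, 42 mm across, on the feeder's lever, a steel bar that points to the robot. Rests 136 mm above the bench. A full stroke, pressed down from above, lowers it 50 mm to a firm stop (under 6 mm sideways shift, 3 to 10 N); its spring lifts it again at once. Each stroke counts if pressed to within 4 mm of the stop, then let up to within 5 mm of rest.
- brass_sleeve: The only brass-coloured one of five upright threaded sleeves (the others are dark steel), 24 mm across and 55 mm tall, loose in a bore of the carrier. Origin at the centre of its underside. It starts 2, 3 or 4 bores short of the pointer.
- pick_mark (a point): Pick-up place: the point on the carrier's centre line, 44 mm above the bench (height of the sleeves' undersides), opposite the tip of the fixed green pointer on the feeder's far side. A sleeve is in place when centred over it. Its y axis is the way the carrier advances (to the robot's left, within 18 degrees).
- carrier: Aluminium bar, 62 x 184 x 30 mm, five bores in a row 32 mm apart, sliding along the feeder's blue base (400 mm long); its top is 62 mm above the bench. Each full lever stroke advances it 32 mm along its y axis; friction holds it there. Origin at the centre of its underside.
Not all that is in view belongs to the job. Of the things shaped like the brass_sleeve, the brass one is meant.

How it is judged (in metres and radians):
At the end, for the whole second after the job is handed in: The brass sleeve stands upright (within 10 degrees) in its bore with its centre within 10 mm of the pick-up mark, seen from above; the lever is released and up (pad's top at least 126 mm above the bench), and the carrier is at rest (horizontal distance between brass_sleeve and pick_mark below 0.01 m and angle between brass_sleeve's own z axis and vertical below 0.17 rad and z of brass_sleeve in the frame of carrier below 0.02 m and height (world z) of lever_pad above 0.126 m and linear speed of carrier below 0.01 m/s); the robot touches nothing.
It fails at once if the robot touches the carrier (contact force between any of the fingers, the arm and carrier above 1 N).
It fails at once if the robot touches the brass sleeve (contact force between any of the fingers, the arm and brass_sleeve above 0.5 N).
It also fails if it takes over 38 s, if anything falls off the work surface, if the arm or the gripper's body presses on something with over 40 N, if the wrist force passes 120 N, or if a joint passes its speed limit or range.

ROBOT

A 6-joint arm with a two-finger parallel gripper is mounted at the origin on the work surface. World frame = base frame: x ahead of the robot, y to its left, z up, the work surface at z = 0. Lengths are in m, angles in degrees, forces in N, time in s.
With the tool pointing down it reaches from about 0.35 to 0.8 m from the base axis. Payload 7.3 kg.
Tool frame: the origin (TCP) lies at the very end of the fingers, on their centre line; the grasp point (between the pads) lies 19 mm behind it; z points along the fingers, y is the direction in which the jaws open and shut (so a half turn about z gives the same grasp; the last joint's range is limited). The gripper opens to 85 mm and grips with 20 to 120 N. Pads are 22 mm wide; open, the fingers measure 114 mm over their backs; the gripper's body (76 mm by 85 mm) begins 54 mm behind the grasp point. The pads swing forward as they close: fully open they stand 13 mm farther back than shut.
Start: joints at [-71.677, 19.595, 87.324, -0, 73.075, -8.365], TCP at [0.236, -0.469, 0.208] pointing down, gripper open.
Joint ranges: [-145.02, 145.02], [-44.19, 115.74], [2.07, 154.8], [-57.11, 237.11], [16.16, 152.29], [-177.93, 177.93]. Speed limits (degrees/s): [147.25, 147.25, 180, 180, 180, 180].

INTERFACE

Orientations are given as a 3x3 rotation matrix whose columns are the frame's x, y, z axes.
In Python, from station import bot gives the robot as it stands.
- The arm moves only by the shell command python3 -m pendant 'ROWS' [FORCE]. ROWS is JSON, a list of rows, each an object with "hand": the opening, from 0 (shut) to 1 (fully open); "xyz": the shift along the tool's x, y, z in mm, a list of three; "twist": the turn about the tool's z in degrees. In form: [{"hand": hand, "xyz": [x, y, z], "twist": twist}, ...]. A call has exactly 5 rows; each row is the pose to reach, as a shift and turn from the pose measured when the call began, along the tool's axes at that moment; what a row does not reach only later rows make up. A row lasts 1/8 s, in which the tool goes at most 62.5 mm and 10.7 degrees, less where a joint would pass 70% of its speed; a pose out of reach is approached as far as the arm can. A call with a gripper value outside its range is refused whole. The fingers move at their own pace and stop on an object; FORCE is the grip in N (left out, the last holds). Time passes only in rows, so rows that repeat a pose let the fingers close, or fill a call up. It gives the time, the measured TCP pose, the force and the opening at its end, in the units of the state.
- bot.observe(): the state, without advancing time (a new reading comes with each control period).
- bot.grab_frame(name): name is "side" or "top"; returns a dict with "img" (480x640x3 uint8, red, green, blue), "mtx" (3x3 intrinsics, pixels), "R" (3x3) and "t" (3): a world point X has camera coordinates R X + t. Camera axes: x right, y down, z forward; pixel columns grow to the right and rows downward; lengths in m; the calibration is good to about 2 mm. A picture is of the moment at which its call begins. There is no depth.
- bot.finish_job(): hands the job in, once; it reports no verdict.
Trained networks look in the newest picture that a camera, given by its name, has taken for a name from the list of things; names that differ only in an ending like _2 or _b are one class to them, and where a whole thing is asked for, a point or a joint stands for the part that bears it (a point fixed in the world has none). Each returns a list of dicts, best first, with "conf" (0 to 1); they miss things now and then, are a little off and sometimes report something else, mostly with a low value. They report only what shows in the picture. A call takes as long as a camera call. They do not tell look-alikes from the thing itself.
- bot.find_in(label, camera): "location" ([x, y, z] in m, in the coordinates of the camera as it stood for that picture, good to about 4 mm: the middle of the surface that is visible of it).
The state is a dict: "time": time; "joint_pos": joint angles; "qd": joint speeds; "tau": joint torques, N m; "ee_pos": TCP position; "tcp_rot": TCP orientation; "contact_force": force on the tool from outside, world axes, zero at the start; "torque": the same for the moment, N m; "grip_width": opening from 0.0 (shut) to 1.0 (fully open).
Only numpy, scipy, OpenCV 4.12 (cv2) and the standard library are available. Lean on these libraries where they do the work, as an engineer would, in place of code of your own. Each camera call takes 0.05 s, during which the arm holds its last target.

## Working session

There is one attempt and no reset: what is moved stays moved. The work goes in short steps, Python scripts to look and compute and a shell command to move; the robot and the scene stay as the last step left them, time stands still between calls to the robot, and variables do not carry over. Pictures are saved under pics/ and viewed, and the job is handed in when it is done.

```bash
mkdir -p pics
cat > h.py <<'E'
import numpy as np,cv2
from station import bot
def shot(n,f):
    d=bot.grab_frame(n); cv2.imwrite('pics/'+f,d['img'][:,:,::-1]); return d
def tow(d,p): return np.array(d['R']).T@(np.array(p)-np.array(d['t']))
def proj(d,X):
    c=np.array(d['R'])@np.array(X)+np.array(d['t']); u=np.array(d['mtx'])@c; return u[:2]/u[2]
def ray(d,uv,z):
    R=np.array(d['R']);o=-R.T@np.array(d['t']);v=R.T@np.linalg.inv(d['mtx'])@np.array([*uv,1.]);return o+v*(z-o[2])/v[2]
E
python3 - <<'E'
from h import *
np.set_printoptions(precision=4,suppress=True)
for n in('side','top'):
    d=shot(n,n+'0.png')
    for l in('lever_pad','brass_sleeve','carrier'):
        for r in bot.find_in(l,n)[:6]:
            w=tow(d,r['location']); print(n,l,round(r['conf'],2),w,proj(d,w))
s=bot.observe();print(s['time'],s['ee_pos'],s['tcp_rot'],s['contact_force'],s['grip_width'])
E
```

```text
side lever_pad 0.92 [ 0.5085 -0.0687  0.1195] [258.9115 201.4448]
side brass_sleeve 0.93 [ 0.7505 -0.2002  0.0354] [415.5843 271.3153]
side brass_sleeve 0.65 [ 0.5938 -0.3551  0.0417] [346.522  368.5174]
side brass_sleeve 0.59 [ 0.6683 -0.2409  0.0884] [377.6242 279.4664]
side carrier 0.98 [ 0.6503 -0.2022  0.0657] [359.2956 270.5711]
top lever_pad 0.9 [ 0.5072 -0.0684  0.1208] [287.4692 306.0823]
top brass_sleeve 0.71 [ 0.658  -0.2293  0.0981] [393.5893 208.391 ]
top brass_sleeve 0.62 [ 0.598  -0.3454  0.0579] [463.8261 249.9461]
top carrier 0.78 [ 0.6502 -0.1715  0.066 ] [355.0006 216.2756]
0.4 [ 0.2358 -0.469   0.2083] [[ 0.8935  0.4491 -0.0001]
 [ 0.4491 -0.8935  0.0002]
 [ 0.     -0.0002 -1.    ]] [ 0.4693 -0.3015 -0.322 ] 1.0022582341787938
```

View pics/side0.png

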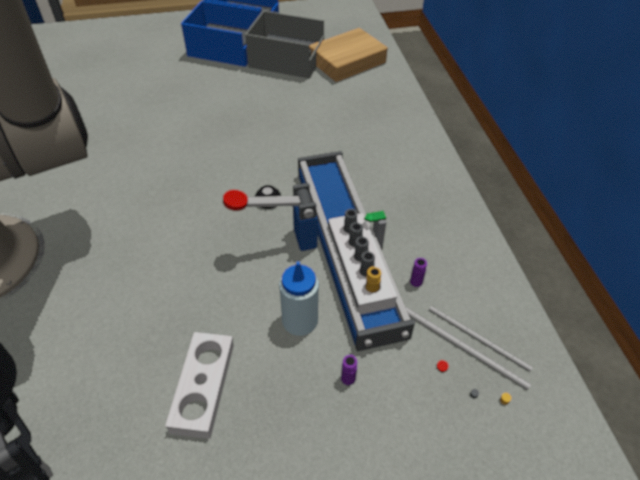

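View pics/top0.png

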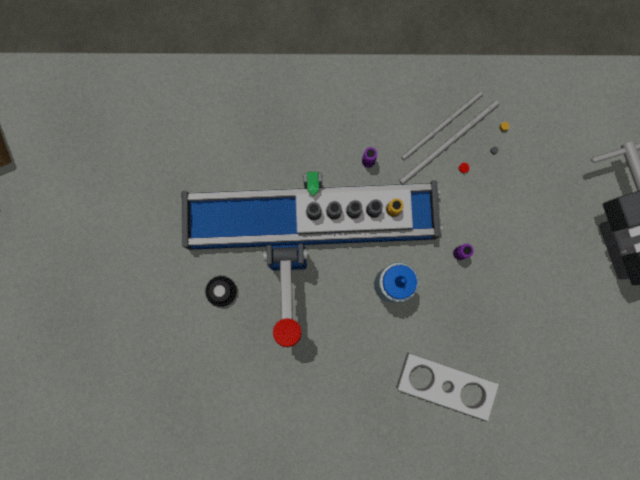

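The side view shows the red pad at (235,200). In the top view it is at (287,332), with the brass sleeve at (396,207) at the carrier's right end and the pointer at (313,182). The purple sleeves at (370,157) and (464,252) are look-alikes standing outside the carrier, so the brass-coloured one in the carrier is the one meant. Next I'll measure and view an enlarged crop.

Run:
```python
from h import *
np.set_printoptions(precision=4,suppress=True)
d=shot('top','t1.png');e=shot('side','s1.png')
cv2.imwrite('pics/crop1.png',cv2.resize(d['img'][150:270,270:450,::-1],None,fx=4,fy=4,interpolation=cv2.INTER_CUBIC))
for D in(d,e):
    h=cv2.cvtColor(D['img'],cv2.COLOR_RGB2HSV)
    for nm,lo,hi in(('red',0,6),('green',50,80),('brass',14,24)):
        m=cv2.inRange(h,(lo,150,70),(hi,255,255))
        n,_,st,c=cv2.connectedComponentsWithStats(m)
        for i in range(1,n):
            if st[i,4]>25: print(nm,st[i],c[i],ray(D,c[i],{'red':.134,'green':.1,'brass':.085}[nm]))
# sleeve tops at z=.099
for uv in [(314,205),(334,204),(354,203),(375,202),(396,201)]: print(ray(d,uv,.099))
```

```text
red [459 163  10  10  78] [463.6795 167.4744] [ 0.7147 -0.3306  0.134 ]
red [273 319  28  28 623] [286.703  332.2311] [ 0.4694 -0.0684  0.134 ]
green [307 172  12  23 212] [312.4858 182.5283] [ 0.6976 -0.1038  0.1   ]
brass [500 122   9   9  53] [504.1132 126.1321] [ 0.7935 -0.4079  0.085 ]
brass [387 199  16  16 131] [394.2977 207.5496] [ 0.6615 -0.232   0.085 ]
red [224 190  23  20 374] [234.9011 199.5   ] [ 0.4699 -0.0711  0.134 ]
red [437 361  11  11  89] [442.0787 365.6517] [ 0.7002 -0.4212  0.134 ]
green [366 212  19   9 126] [375.1429 216.2063] [ 0.696  -0.1215  0.1   ]
brass [387  11  33  16 176] [405.4091  19.3239] [0.9532 0.5273 0.085 ]
brass [367 267  13  25 230] [372.5348 279.9739] [ 0.6612 -0.238   0.085 ]
brass [501 394   9  10  67] [505.0746 398.3284] [ 0.7831 -0.4601  0.085 ]
[ 0.6625 -0.1064  0.099 ]
[ 0.6642 -0.1373  0.099 ]
[ 0.666  -0.1681  0.099 ]
[ 0.6677 -0.2006  0.099 ]
[ 0.6694 -0.233   0.099 ]
```

View pics/crop1.png

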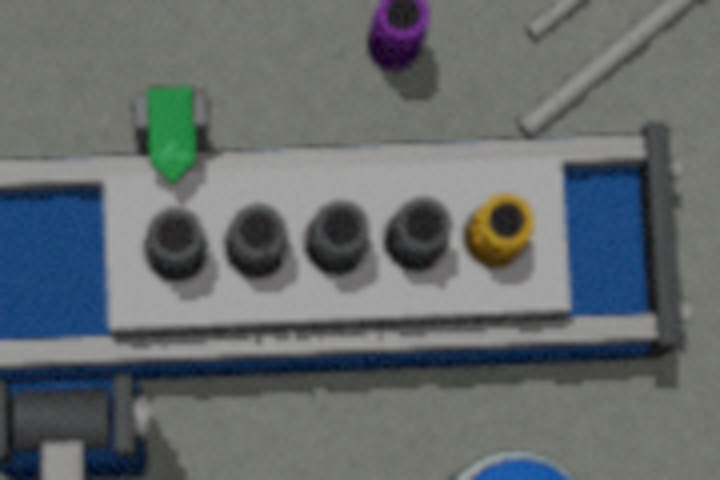

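The crop confirms it: brass is the fifth sleeve, at (500,230), and the pointer tip at (175,180) is opposite the first sleeve. That puts brass 4 bores short. I'll go above the pad with the fingers shut.

```bash
python3 -m pendant '[{"hand":0,"xyz":[48,-31,0],"twist":0},{"hand":0,"xyz":[97,-63,0],"twist":0},{"hand":0,"xyz":[146,-95,0],"twist":0},{"hand":0,"xyz":[195,-126,0],"twist":0},{"hand":0,"xyz":[195,-126,0],"twist":0}]'
python3 - <<'E'
from h import *
s=bot.observe();p=np.array(s['ee_pos']);R=np.array(s['tcp_rot']);print(p,R.T@(np.array([.4695,-.0695,.165])-p)*1000,s['grip_width'])
E
```

```text
time: 1.12
ee_pos: [0.3549, -0.2658, 0.2087]
tcp_rot: [[0.891, 0.454, 0.001], [0.454, -0.891, 0.0], [0.001, -0.0, -1.0]]
contact_force: [-0.5, -0.2, -0.2]
grip_width: 0.002
[ 0.35489837 -0.26578301  0.20867577] [ 191.20139383 -122.84367303   43.81306791] 0.0015738306902643219
```

```bash
python3 -m pendant '[{"hand":0,"xyz":[48,-31,0],"twist":0},{"hand":0,"xyz":[96,-61,0],"twist":0},{"hand":0,"xyz":[144,-92,10],"twist":0},{"hand":0,"xyz":[191,-123,30],"twist":0},{"hand":0,"xyz":[191,-123,44],"twist":0}]'
python3 - <<'E'
from h import *
s=bot.observe();p=np.array(s['ee_pos']);R=np.array(s['tcp_rot']);print(p,R.T@(np.array([.4695,-.0695,.145])-p)*1000)
d=shot('side','s2.png');e=shot('top','t2.png')
cv2.imwrite('pics/c2.png',np.hstack([cv2.resize(x,(400,400),interpolation=cv2.INTER_CUBIC) for x in (d['img'][130:260,170:300,::-1],e['img'][260:390,220:350,::-1])]))
E
```

```text
time: 1.75
ee_pos: [0.4703, -0.0673, 0.164]
tcp_rot: [[0.889, 0.458, 0.001], [0.458, -0.889, 0.001], [0.001, -0.0, -1.0]]
contact_force: [0.6, -0.5, 0.1]
grip_width: -0.002
[ 0.47033677 -0.06725626  0.16398924] [-1.7889299   1.61761583 18.98707037]
```

View pics/c2.png

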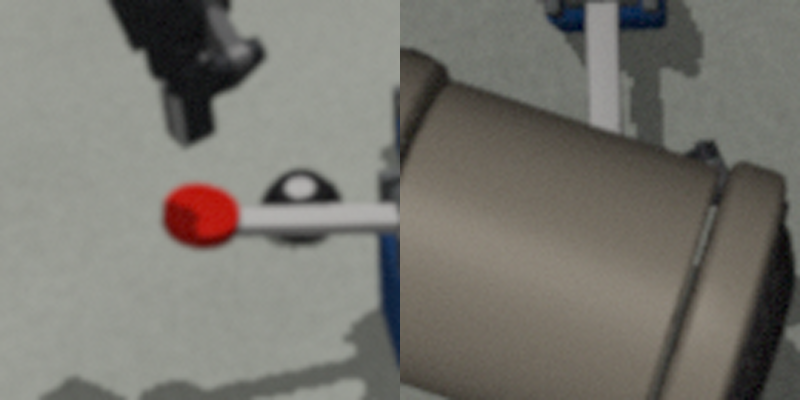

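The side crop shows the fingertips at (190,140), right above the red pad at (200,215). First press.

```bash
python3 -m pendant '[{"hand":0,"xyz":[-2,2,25],"twist":0},{"hand":0,"xyz":[-2,2,45],"twist":0},{"hand":0,"xyz":[-2,2,63],"twist":0},{"hand":0,"xyz":[-2,2,77],"twist":0},{"hand":0,"xyz":[-2,2,77],"twist":0}]'
python3 - <<'E'
from h import *
d=shot('side','s3.png')
cv2.imwrite('pics/c3.png',cv2.resize(d['img'][130:350,170:440,::-1],None,fx=2.7,fy=2.7,interpolation=cv2.INTER_CUBIC))
print(bot.observe()['ee_pos'],bot.observe()['contact_force'])
E
```

```text
time: 2.48
ee_pos: [0.4663, -0.0741, 0.0864]
tcp_rot: [[0.892, 0.453, -0.004], [0.453, -0.892, 0.001], [-0.003, -0.002, -1.0]]
contact_force: [-3.0, -0.2, 3.5]
grip_width: -0.0
[ 0.46688455 -0.07399179  0.08694655] [-2.3574279  -1.12161088  4.55677971]
```

View pics/c3.png

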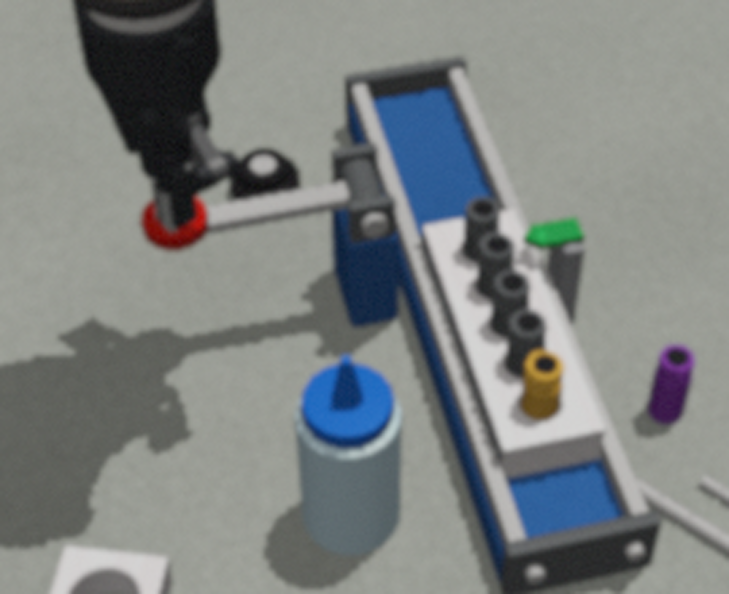

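The fingers are on the pad at (175,215) and the carrier has advanced. I'll push a little deeper to confirm the stop.

```bash
python3 -m pendant '[{"hand":0,"xyz":[2,-2,2],"twist":0},{"hand":0,"xyz":[2,-2,4],"twist":0},{"hand":0,"xyz":[2,-2,4],"twist":0},{"hand":0,"xyz":[2,-2,4],"twist":0},{"hand":0,"xyz":[2,-2,4],"twist":0}]'
```

```text
time: 3.15
ee_pos: [0.4685, -0.0721, 0.0837]
tcp_rot: [[0.891, 0.453, -0.001], [0.453, -0.891, -0.001], [-0.001, 0.001, -1.0]]
contact_force: [-2.6, -4.1, 5.2]
grip_width: -0.002
```

```bash
python3 -m pendant '[{"hand":0,"xyz":[0,0,2],"twist":0},{"hand":0,"xyz":[0,0,4],"twist":0},{"hand":0,"xyz":[0,0,4],"twist":0},{"hand":0,"xyz":[0,0,4],"twist":0},{"hand":0,"xyz":[0,0,4],"twist":0}]'
```

```text
time: 3.78
ee_pos: [0.4685, -0.0722, 0.0802]
tcp_rot: [[0.891, 0.453, -0.001], [0.453, -0.891, -0.002], [-0.001, 0.001, -1.0]]
contact_force: [-3.8, -1.7, 5.3]
grip_width: 0.004
```

```bash
python3 -m pendant '[{"hand":0,"xyz":[0,0,2],"twist":0},{"hand":0,"xyz":[0,0,4],"twist":0},{"hand":0,"xyz":[0,0,4],"twist":0},{"hand":0,"xyz":[0,0,4],"twist":0},{"hand":0,"xyz":[0,0,4],"twist":0}]'
python3 - <<'E'
from h import *
d=shot('side','s4.png')
cv2.imwrite('pics/c4.png',cv2.resize(d['img'][130:350,170:440,::-1],None,fx=2.7,fy=2.7,interpolation=cv2.INTER_CUBIC))
print(bot.observe()['ee_pos'],bot.observe()['contact_force'])
E
```

```text
time: 4.4
ee_pos: [0.4684, -0.0723, 0.0766]
tcp_rot: [[0.891, 0.453, -0.001], [0.453, -0.891, -0.002], [-0.001, 0.001, -1.0]]
contact_force: [-3.8, -1.4, 5.7]
grip_width: -0.003
[ 0.46843773 -0.07228211  0.07664591] [-3.76492579 -0.54860352  5.44355349]
```

View pics/c4.png

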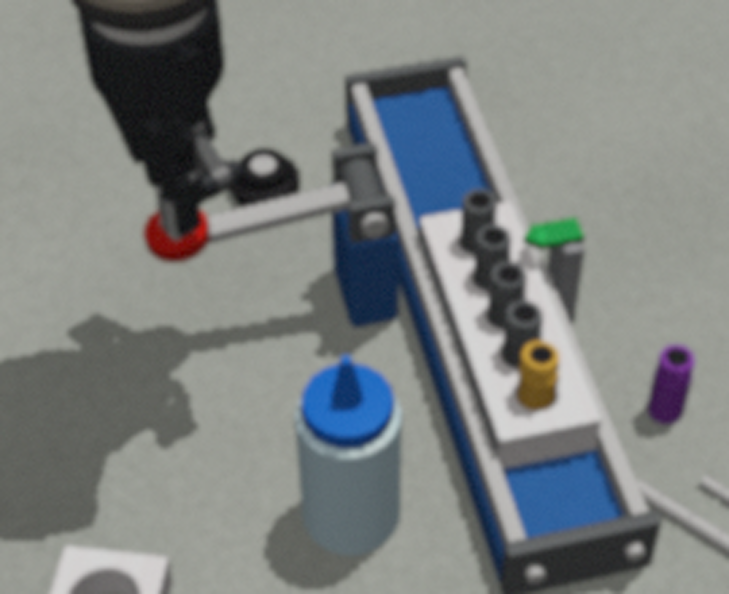

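The carrier is still moving with the lever, so the stop isn't reached yet. Continuing to the firm stop.

```bash
python3 -m pendant '[{"hand":0,"xyz":[0,0,2],"twist":0},{"hand":0,"xyz":[0,0,4],"twist":0},{"hand":0,"xyz":[0,0,6],"twist":0},{"hand":0,"xyz":[0,0,6],"twist":0},{"hand":0,"xyz":[0,0,6],"twist":0}]'
```

```text
time: 5.08
ee_pos: [0.4686, -0.0723, 0.0712]
tcp_rot: [[0.891, 0.454, -0.0], [0.454, -0.891, -0.002], [-0.001, 0.002, -1.0]]
contact_force: [-3.0, -0.7, 6.0]
grip_width: 0.001
```

```bash
python3 -m pendant '[{"hand":0,"xyz":[0,0,2],"twist":0},{"hand":0,"xyz":[0,0,4],"twist":0},{"hand":0,"xyz":[0,0,6],"twist":0},{"hand":0,"xyz":[0,0,6],"twist":0},{"hand":0,"xyz":[0,0,6],"twist":0}]'
python3 - <<'E'
from h import *
d=shot('side','s5.png')
cv2.imwrite('pics/c5.png',cv2.resize(d['img'][130:350,170:440,::-1],None,fx=2.7,fy=2.7,interpolation=cv2.INTER_CUBIC))
E
```

```text
time: 5.7
ee_pos: [0.469, -0.0723, 0.0658]
tcp_rot: [[0.891, 0.454, 0.001], [0.454, -0.891, -0.002], [0.0, 0.002, -1.0]]
contact_force: [-2.6, 0.7, 5.9]
grip_width: 0.004
```

View pics/c5.png

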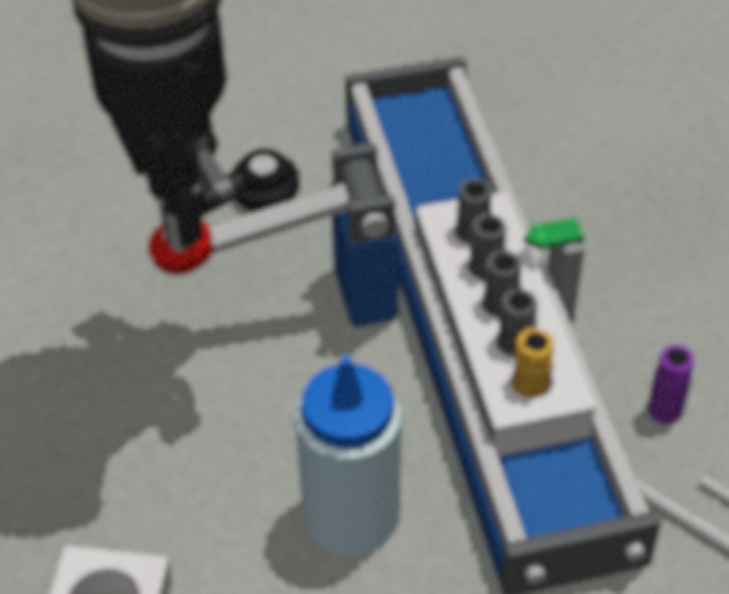

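```bash
python3 -m pendant '[{"hand":0,"xyz":[0,0,2],"twist":0},{"hand":0,"xyz":[0,0,4],"twist":0},{"hand":0,"xyz":[0,0,6],"twist":0},{"hand":0,"xyz":[0,0,6],"twist":0},{"hand":0,"xyz":[0,0,6],"twist":0}]'
```

```text
time: 6.38
ee_pos: [0.4695, -0.0725, 0.064]
tcp_rot: [[0.891, 0.454, 0.004], [0.454, -0.891, -0.003], [0.002, 0.005, -1.0]]
contact_force: [-15.8, 0.9, 44.2]
grip_width: -0.003
```

The firm stop is at TCP z of about 0.065. Now a full release, and a check on the carrier.

```bash
python3 -m pendant '[{"hand":0,"xyz":[0,0,-20],"twist":0},{"hand":0,"xyz":[0,0,-40],"twist":0},{"hand":0,"xyz":[0,0,-60],"twist":0},{"hand":0,"xyz":[0,0,-82],"twist":0},{"hand":0,"xyz":[0,0,-82],"twist":0}]'
python3 - <<'E'
from h import *
d=shot('side','s6.png')
cv2.imwrite('pics/c6.png',cv2.resize(d['img'][130:350,170:440,::-1],None,fx=2.7,fy=2.7,interpolation=cv2.INTER_CUBIC))
def brass(D):
    m=cv2.inRange(cv2.cvtColor(D['img'],cv2.COLOR_RGB2HSV),(14,150,70),(24,255,255)); n,_,st,c=cv2.connectedComponentsWithStats(m)
    return [(c[i],ray(D,c[i],.085)) for i in range(1,n) if st[i,4]>100]
print(brass(d));
E
```

```text
time: 7.0
ee_pos: [0.4705, -0.0723, 0.1474]
tcp_rot: [[0.891, 0.454, 0.008], [0.454, -0.891, -0.004], [0.005, 0.008, -1.0]]
contact_force: [0.5, 0.1, 0.2]
grip_width: 0.0
[(array([402.43157895,  18.83508772]), array([0.94659387, 0.53103   , 0.085     ])), (array([366.30136986, 264.26484018]), array([ 0.65956186, -0.20620263,  0.085     ]))]
```

View pics/c6.png

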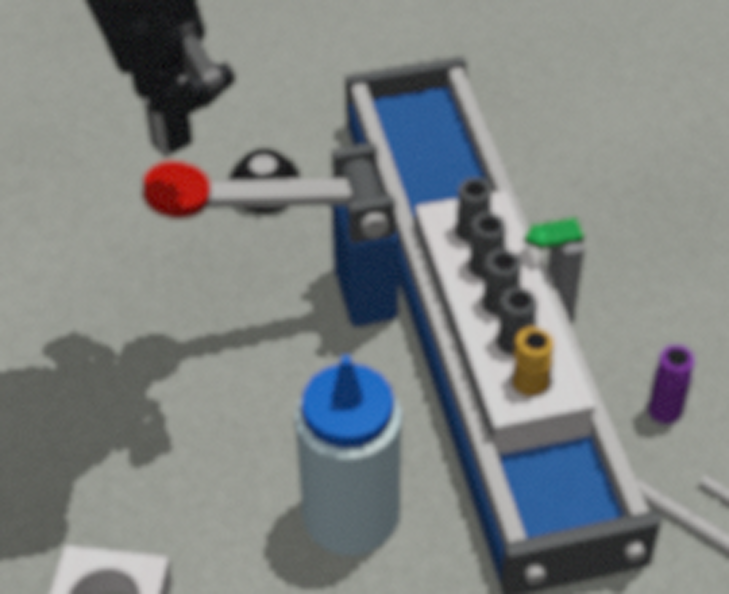

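The side crop shows the pad back up at (177,188). Brass moved 32 mm, so stroke 1 counted. Stroke 2.

```bash
python3 -m pendant '[{"hand":0,"xyz":[0,0,25],"twist":0},{"hand":0,"xyz":[0,0,48],"twist":0},{"hand":0,"xyz":[0,0,68],"twist":0},{"hand":0,"xyz":[0,0,82],"twist":0},{"hand":0,"xyz":[0,0,82],"twist":0}]'
```

```text
time: 7.68
ee_pos: [0.4687, -0.0721, 0.0644]
tcp_rot: [[0.891, 0.455, 0.003], [0.455, -0.891, -0.003], [0.001, 0.004, -1.0]]
contact_force: [-7.9, 0.6, 18.3]
grip_width: -0.003
```

At the stop with 18 N. Release.

```bash
python3 -m pendant '[{"hand":0,"xyz":[0,0,-20],"twist":0},{"hand":0,"xyz":[0,0,-40],"twist":0},{"hand":0,"xyz":[0,0,-60],"twist":0},{"hand":0,"xyz":[0,0,-82],"twist":0},{"hand":0,"xyz":[0,0,-82],"twist":0}]'
cat >> h.py <<'E'
def brass(D):
    m=cv2.inRange(cv2.cvtColor(D['img'],cv2.COLOR_RGB2HSV),(14,150,70),(24,255,255)); n,_,st,c=cv2.connectedComponentsWithStats(m)
    return [(c[i],ray(D,c[i],.085)) for i in range(1,n) if st[i,4]>100]
E
python3 - <<'E'
from h import *
print(brass(shot('side','s7.png')))
E
```

```text
time: 8.3
ee_pos: [0.469, -0.0719, 0.1467]
tcp_rot: [[0.891, 0.455, 0.005], [0.455, -0.891, -0.003], [0.003, 0.005, -1.0]]
contact_force: [-0.2, -0.4, 0.2]
grip_width: 0.003
[(array([402.66246057,  18.63722397]), array([0.94745777, 0.5318735 , 0.085     ])), (array([360.31944444, 248.77314815]), array([ 0.65811564, -0.17341153,  0.085     ]))]
```

Brass went from -0.206 to -0.173, so stroke 2 counted. Stroke 3.

```bash
python3 -m pendant '[{"hand":0,"xyz":[0,0,25],"twist":0},{"hand":0,"xyz":[0,0,48],"twist":0},{"hand":0,"xyz":[0,0,68],"twist":0},{"hand":0,"xyz":[0,0,81],"twist":0},{"hand":0,"xyz":[0,0,81],"twist":0}]'
```

```text
time: 8.98
ee_pos: [0.4667, -0.0716, 0.0642]
tcp_rot: [[0.891, 0.455, -0.001], [0.455, -0.891, -0.002], [-0.002, 0.002, -1.0]]
contact_force: [-6.8, 0.2, 15.5]
grip_width: -0.002
```

```bash
python3 -m pendant '[{"hand":0,"xyz":[0,0,-20],"twist":0},{"hand":0,"xyz":[0,0,-40],"twist":0},{"hand":0,"xyz":[0,0,-60],"twist":0},{"hand":0,"xyz":[0,0,-82],"twist":0},{"hand":0,"xyz":[0,0,-82],"twist":0}]'
python3 - <<'E'
from h import *
d=shot('side','s8.png');print(brass(d))
cv2.imwrite('pics/c8.png',cv2.resize(d['img'][130:350,170:440,::-1],None,fx=2.7,fy=2.7,interpolation=cv2.INTER_CUBIC))
e=shot('top','t8.png');print(brass(e))
cv2.imwrite('pics/c8t.png',cv2.resize(e['img'][150:270,180:450,::-1],None,fx=2.9,fy=2.9,interpolation=cv2.INTER_CUBIC))
E
```

```text
time: 9.6
ee_pos: [0.4671, -0.0714, 0.1459]
tcp_rot: [[0.891, 0.455, 0.0], [0.455, -0.891, -0.002], [-0.001, 0.002, -1.0]]
contact_force: [-1.0, 1.0, -0.5]
grip_width: -0.002
[(array([402.64383562,  18.53767123]), array([0.94755965, 0.53236179, 0.085     ])), (array([354.81944444, 234.26388889]), array([ 0.65686543, -0.1413005 ,  0.085     ]))]
[(array([333.3362069 , 210.49137931]), array([ 0.6563293 , -0.13653827,  0.085     ]))]
```

View pics/c8.png

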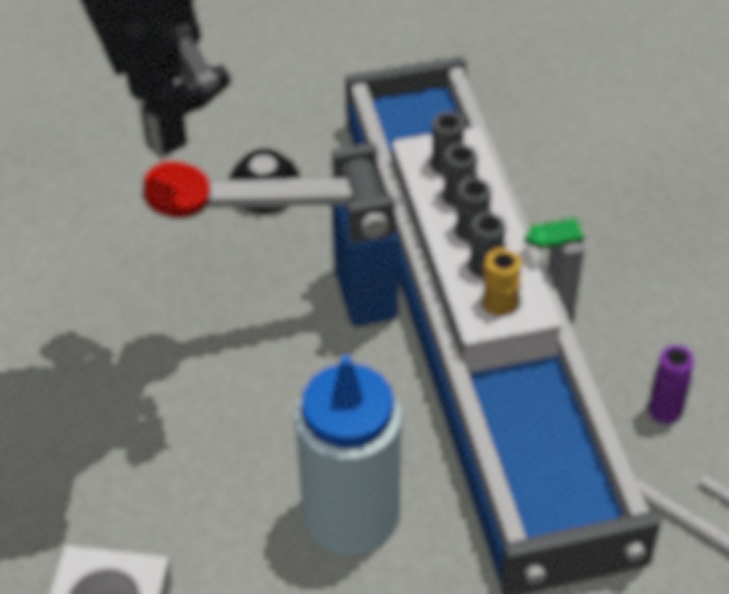

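View pics/c8t.png

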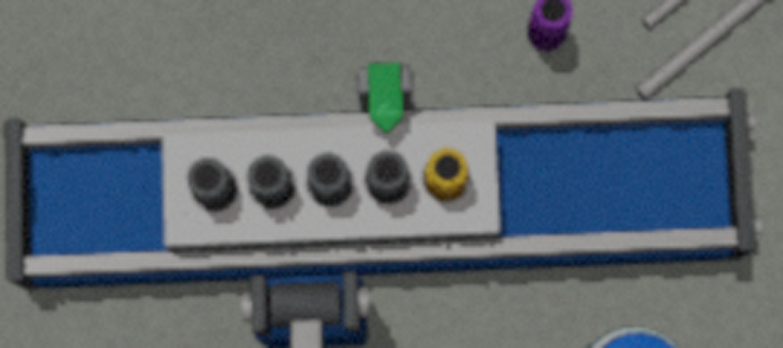

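The top view shows brass at (447,173) and the pointer tip at (388,130), opposite the steel sleeve just ahead of brass. Exactly one stroke remains. Stroke 4, then lift well clear.

```bash
python3 -m pendant '[{"hand":0,"xyz":[2,0,25],"twist":0},{"hand":0,"xyz":[2,0,48],"twist":0},{"hand":0,"xyz":[2,0,68],"twist":0},{"hand":0,"xyz":[2,0,81],"twist":0},{"hand":0,"xyz":[2,0,81],"twist":0}]'
```

```text
time: 10.32
ee_pos: [0.466, -0.0701, 0.0639]
tcp_rot: [[0.89, 0.455, -0.006], [0.455, -0.89, -0.001], [-0.006, -0.002, -1.0]]
contact_force: [-9.0, 0.1, 21.9]
grip_width: -0.002
```

```bash
python3 -m pendant '[{"hand":0,"xyz":[0,0,-20],"twist":0},{"hand":0,"xyz":[0,0,-45],"twist":0},{"hand":0,"xyz":[0,0,-75],"twist":0},{"hand":0,"xyz":[0,0,-120],"twist":0},{"hand":0,"xyz":[0,0,-120],"twist":0}]'
python3 - <<'E'
from h import *
d=shot('side','s9.png');print(brass(d))
cv2.imwrite('pics/c9.png',cv2.resize(d['img'][130:350,170:440,::-1],None,fx=2.7,fy=2.7,interpolation=cv2.INTER_CUBIC))
e=shot('top','t9.png');print(brass(e))
cv2.imwrite('pics/c9t.png',cv2.resize(e['img'][150:270,180:450,::-1],None,fx=2.9,fy=2.9,interpolation=cv2.INTER_CUBIC))
E
```

```text
time: 10.95
ee_pos: [0.468, -0.0703, 0.1853]
tcp_rot: [[0.89, 0.455, -0.002], [0.455, -0.89, -0.002], [-0.003, 0.001, -1.0]]
contact_force: [-0.1, -0.7, 0.6]
grip_width: 0.002
[(array([402.95394737,  18.50328947]), array([0.94837714, 0.53238112, 0.085     ])), (array([349.5  , 220.685]), array([ 0.65535608, -0.10985099,  0.085     ]))]
[(array([313.66037736, 211.23584906]), array([ 0.65499674, -0.10575011,  0.085     ]))]
```

View pics/c9.png

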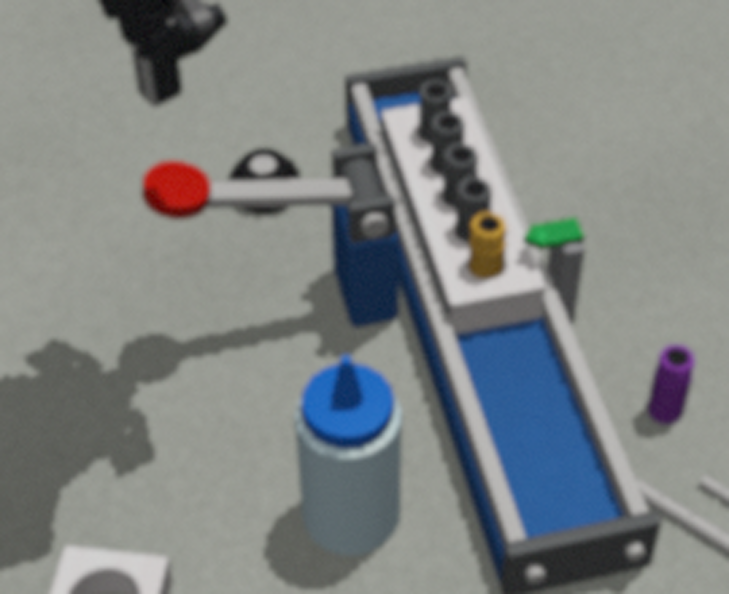

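View pics/c9t.png

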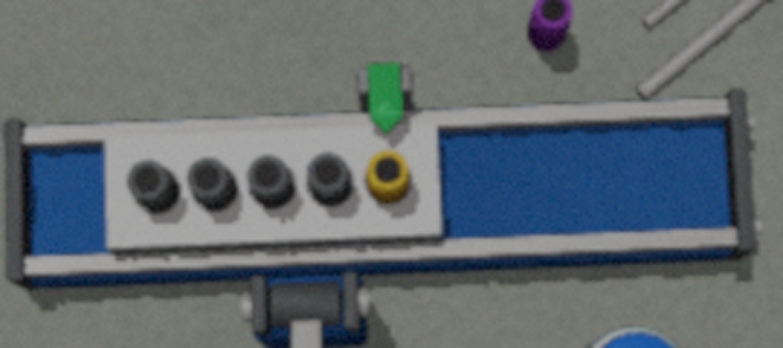

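Brass at (388,176) is opposite the pointer tip at (388,130). The lever is up, with the pad at (177,188), and the gripper is clear. Handing in.

```bash
python3 -c "
from station import bot
print(bot.finish_job())"
```

```text
the job is handed in; nothing more can be done
None
```

I pumped the lever four full strokes with shut fingers, and the brass sleeve now stands at the green pointer. I handed the job in at about 11 s.

- **Count:** the brass sleeve started four bores short. The cameras showed it advance about 32 mm on each of the four strokes.
- **Final state:** in the last top view the sleeve is in line with the pointer tip, both at pixel column 388. The side view shows it upright in its bore, with the pad back at its rest height and the gripper clear of everything.
- **Carrier and sleeve:** the gripper stayed over the pad throughout, about 0.19 m from the carrier, and never went near the brass sleeve.

**Off from expectation:**
- **Stop height:** I met the stop with the tool-point reading at about 64 mm. I expected 86 mm from the description, and I did not find out why. Stroke 1 therefore went down in small steps.
- **Stroke 1 force:** the wrist read 44 N for a moment at the end of that stroke. The pictures show the fingers on the pad, not the gripper body, so the 40 N limit on the arm and body should not apply. I could not confirm that. The other three strokes read 16 to 22 N.

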